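# Bolt the tube chest shut

### The job

Close the tube chest: press its lid right down, slide the barrel bolt across through the eye on the lid until its handle just meets the horn of the keep, and turn the handle fully down into the keep's notch. Feel for the stop and the notch gently and never force the bolt; leave the things standing around where they are.

Things in the scene. Friction and masses are not known exactly. Their poses are not given: they have to be found in the camera images.
- chest: white steel tube chest with blue lid, fixed to the bench, 180 deep (x) x 270 wide (y) x 90 mm high to its front deck. Origin: centre of its underside; +x points from its bolt side to its hinge side, the bolt runs along y and is thrown to +y, z up. In this frame (mm): front deck x -90 to -34 at z 90; closed lid x -33 to 88, top at z 96; bolt axis x -56, z 110; lid_hinge x 88, z 88
- lid_hinge (a point): middle of the lid's hinge line, which runs along the chest's y at the back
- lid (a joint): lid angle in rad: 0 closed, grows as it opens. Stiff hinge: it stays where it is left; 2 to 8 N down on the front edge moves it. The closed lid stops on the chest's walls. If it is not fully down the bolt runs against the eye instead of through it.
- lid_edge (a point): middle of the lid's front edge, on its outer (top) face, 121 mm from the hinge line. The face is bare for 40 mm to -y (then a wire bail 19 mm high) and for 35 mm to +y (then the tongue of the eye).
- eye (a point): centre of the steel eye on the lid's front edge, 31x16x29 mm, bore 17 mm square along y; with the lid closed it lies on the bolt's axis at chest y 53 mm
- keep_rail (a point): chest x -82, y 0, z 124 mm: on the top edge (rim) of the keep, a 6 mm thick steel rail along chest y: first the rim, then a 11 mm wide notch open at the top, then a horn 16 mm higher than the rim. This point belongs to the chest: the keep is clamped in slotted holes up to 12 mm either way along y, so the notch's own place is not measured. It does not give: over 20 N on it is forcing.
- bolt: barrel bolt: steel bar of 12 mm diameter along chest y, an 8 mm arm square to it with a black ball on its end. Origin: on the bar's axis at the root of the arm, chest y = -50 mm + throw. The bar's round nose is 87 mm ahead (+y) of the arm.
- knob (a point): centre of the black ball (20 mm diameter), 62 mm from the bar's axis. At bolt_turn 0 the arm leans 0.75 rad from upright to the front (-x of the chest); at 0.80 it lies almost level, the ball 28 mm in front of the chest's front face.
- bolt_throw (a joint): how far the bolt is slid to +y, in m: 0 drawn back. Friction about 3 N. The arm meets the keep's horn at a throw between 0.040 and 0.064 (it differs each time), and goes down in the notch from there to 3 mm short of it; at a shorter throw it lands on the rim. Thrown less than 0.032 it does not hold the lid.
- bolt_turn (a joint): turn of the handle in rad: 0 leaning 0.75 rad from upright (it goes no further back), grows as it goes down to the front; about 0.12 on the rim, 0.80 fully down in the notch (its stop). It stays where it is left; about 1 N at the ball moves it. A force at the ball bears on the rim about twice as hard.
- bottle_small: small white lab bottle with blue cap, 32 mm diameter, 75 mm high, loose bystander; origin at the centre of its underside
- timer: white bench timer, 62x66x20 mm, loose bystander; origin at the centre of its underside
- petri_1: clear petri dish with lid, 62 mm diameter, 14 mm high, loose bystander; origin at the centre of its underside
- tube_15_a: 15 ml conical tube with orange cap lying down, 22x113x23 mm, loose bystander; origin at the centre of its underside
- tip_box_blue: blue pipette tip box with a clear lid, 70x118x87 mm, loose bystander; origin at the centre of its underside

How it is judged:
On the way, in this order (a step that is already met when the one before it is completed fails the run):
1. the lid is pressed down shut (value of joint lid below 0.02 rad), for 0.1 s.
2. with the lid shut, the bolt is slid through the eye (value of joint lid below 0.02 rad and value of joint bolt_throw above 0.032 m), for 0.05 s.
At the end, for the whole second after the job is handed in: lid shut (under 0.02 rad), bolt through the eye (throw over 32 mm), its handle down in the notch (turn over 0.68 rad) and at rest (all of step 2 and value of joint bolt_turn above 0.68 rad and linear speed of bolt below 0.01 m/s); the robot touches nothing.
It fails at once if the bolt or its handle is forced with more than 20 N against the keep, the eye or any other part of the chest (contact force between bolt and chest above 20 N).
It fails at once if a bystander is pushed out of its place by more than 20 mm (distance of any of bottle_small, timer, petri_1, tube_15_a, tip_box_blue from where it was at the start of the episode above 0.02 m).
It also fails if it takes over 51 s, if anything falls off the work surface, if the arm or the gripper's body presses on something with over 40 N, if the wrist force passes 120 N, or if a joint passes its speed limit or range.

### The arm

A 6-joint arm with a two-finger parallel gripper is mounted at the origin on a cart in front of the work surface, level with it; the furniture and walls round the work are solid. World frame = base frame: x ahead of the robot, y to its left, z up, the work surface at z = 0. Lengths are in m, angles in rad, forces in N, time in s.
With the tool pointing down it reaches from about 0.3 to 0.75 m from the base axis. Payload 8.5 kg.
Tool frame: the origin (TCP) lies at the very end of the fingers, on their centre line; the grasp point (between the pads) lies 19 mm behind it; z points along the fingers, y is the line along which they close (so a half turn about z gives the same grasp; the last joint's range is limited). The gripper opens to 88 mm and grips with 3 to 60 N. Pads are 18 mm wide; open, the fingers measure 123 mm over their backs; the gripper's body (75 mm by 187 mm) begins 45 mm behind the grasp point.
Start: joints at [1.055, 0.381, 1.297, -0, 1.464, -0.215], TCP at [0.163, 0.525, 0.239] pointing down, gripper open.
Joint ranges: [-3.11, 3.11], [-0.89, 2.33], [0.22, 2.48], [-1.42, 4.56], [0.17, 2.85], [-2.88, 2.88]. Speed limits (rad/s): [2.39, 2.39, 3.14, 3.14, 3.14, 3.14].

### API

Orientations are given as a unit quaternion [w, x, y, z].
In Python, from plant import bot gives the robot as it stands. The module is installed in compiled form; this text tells all that it offers.
- The arm moves only by the tool arm_command, never from a script. Its argument "motion" is one flat list of numbers, 7 for each row, row after row: the shift along the tool's x, y, z in mm, then the turn, a rotation vector about the tool's x, y, z in degrees, then the finger opening in mm, from 0 to 88.1. A call has 1 to 12 rows; each row is the pose to reach, as a shift and turn from the pose commanded when the call began, along the tool's axes at that moment; what a row does not reach only later rows make up. A row lasts 1/8 s, in which the tool goes at most 62.5 mm and 10.7 degrees, less where a joint would pass 70% of its speed; a pose out of reach is approached as far as the arm can. A call with a gripper value outside its range is refused whole. The fingers move at their own pace and stop on an object; "force" is the grip in N (left out, the last holds). Time passes only in rows, so rows that repeat a pose let the fingers close. It gives the time, the measured TCP pose, the force, the opening and the grip force at its end, in the units of the state.
- bot.state(): the state, without advancing time (a new reading comes with each control period).
- bot.read_camera(name): name is "scene" or "top" or "wrist"; returns the picture (420x560x3 uint8, red, green, blue); there is no depth.
- bot.camera_info(name): a dict with "intrinsics" (3x3 intrinsics, pixels), "k1" (the pictures are not rectified: a ray, as slopes to the right and down, at radius r is drawn at 1 + k1 r^2 times it, then the intrinsics apply), "R" (3x3) and "t" (3): a world point X has camera coordinates R X + t. Camera axes: x right, y down, z forward; pixel columns grow to the right and rows downward; lengths in m; the calibration is good to about 2 mm. A picture is of the moment at which its call begins: read the wrist's pose just before it. camera_info takes no time and is no camera call; for the wrist camera it gives the pose at the moment of the call.
- bot.hand_in(): hands the job in; it is judged then, once.
Trained networks look in the newest picture that a camera, given by its name, has taken for a name from the list of things; names that differ only in an ending like _2 or _b are one class to them, and where a whole thing is asked for, a point or a joint stands for the part that bears it (a point fixed in the world has none). Each returns a list of dicts, best first, with "score" (0 to 1); they miss things now and then, are a little off and sometimes report something else, mostly with a low value. They report only what shows in the picture. A call takes as long as a camera call.
- bot.find_in(camera, target): "rect" ([centre column, centre row, width, height] in pixels, round what is visible of it).
The state is a dict: "time_s": time; "joint_positions": joint angles; "qvel": joint speeds; "tau": joint torques, N m; "position": TCP position; "orientation": TCP orientation; "ft_force": force on the tool from outside, world axes, zero at the start; "wrist_torque": the same for the moment, N m; "gripper_width": opening from 0.0 (shut) to 1.0 (fully open); "grasp_force": force on a finger pad.
Only numpy, scipy, OpenCV 4.12 (cv2) and the standard library are available. Lean on these libraries where they do the work, as an engineer would, in place of code of your own. Each camera call takes 0.05 s, during which the arm holds its last target. There are 200 camera calls.

## Working session

There is one attempt and no reset: what is moved stays moved. The work goes in short steps, Python scripts to look and compute and a tool call to move; the robot and the scene stay as the last step left them, time stands still between calls to the robot, and variables do not carry over. Pictures are saved under pics/ and viewed, at most 10 in all, crops included, and the job is handed in when it is done.

Besides the shell and the picture viewer there is one more tool, called after ">>>" by a JSON object that holds its "fn" and its "kwargs", one argument or row to a line. arm_command: Moves the arm, as the interface text tells. Its arguments: {"type":"object","properties":{"motion":{"type":"array"},"force":{"type":"number"}},"required":["motion"]}

```bash
mkdir -p pics; cat > h.py <<'E'
import numpy as np, cv2
from plant import bot
from scipy.spatial.transform import Rotation as Ro
def snap(n,f=None):
    im=bot.read_camera(n)
    if f: cv2.imwrite('pics/'+f,im[:,:,::-1])
    return im
def ray(ci,uv):
    K=np.array(ci['intrinsics']);d=np.array([ci['k1'],0,0,0,0.])
    p=cv2.undistortPoints(np.array([[uv]],float),K,d)[0,0]
    R=np.array(ci['R']);t=np.array(ci['t'])
    return -R.T@t, R.T@np.array([p[0],p[1],1])
def proj(ci,X):
    R=np.array(ci['R']);t=np.array(ci['t'])
    return cv2.projectPoints(np.atleast_2d(X).astype(float),cv2.Rodrigues(R)[0],t,np.array(ci['intrinsics']),np.array([ci['k1'],0,0,0,0.]))[0][:,0]
def onz(ci,uv,z):
    c,d=ray(ci,uv);return c+d*(z-c[2])/d[2]
def tri(a,b):
    A=0;B=0
    for c,d in (a,b):
        d=d/np.linalg.norm(d);P=np.eye(3)-np.outer(d,d);A=A+P;B=B+P@c
    X=np.linalg.solve(A,B)
    return X,[np.linalg.norm(np.cross(X-c,d/np.linalg.norm(d))) for c,d in (a,b)]
E
python3 - <<'E'
from h import *
a=snap('scene','s0.png');b=snap('top','t0.png')
for n in('scene','top'):
    ci=bot.camera_info(n);print(n,np.round(-np.array(ci['R']).T@ci['t'],3))
    for t in('chest','lid','knob','eye','bolt','keep_rail','lid_edge','lid_hinge','tip_box_blue','bottle_small'):
        print(t,[(np.round(r['rect']).astype(int).tolist(),round(r['score'],2)) for r in bot.find_in(n,t)[:2]])
print(bot.state())
E
```

```text
scene [-0.232  0.253  1.176]
chest [([334, 203, 119, 93], 0.86)]
lid [([328, 176, 108, 35], 0.73)]
knob []
eye [([331, 176, 106, 37], 0.57)]
bolt [([438, 194, 21, 26], 0.62), ([358, 197, 61, 20], 0.5)]
keep_rail [([334, 199, 116, 88], 0.74)]
lid_edge [([327, 173, 104, 39], 0.75)]
lid_hinge [([336, 200, 119, 89], 0.98)]
tip_box_blue [([201, 272, 55, 64], 0.9)]
bottle_small [([266, 264, 20, 24], 0.83), ([357, 195, 61, 22], 0.21)]
top [ 0.427 -0.174  1.644]
chest [([305, 216, 99, 78], 0.6)]
lid [([306, 202, 96, 52], 0.97), ([322, 243, 51, 24], 0.4)]
knob [([321, 241, 61, 25], 0.49)]
eye [([306, 204, 93, 52], 0.76)]
bolt [([323, 244, 52, 21], 0.75)]
keep_rail [([307, 216, 102, 72], 0.91)]
lid_edge [([307, 206, 93, 48], 0.55)]
lid_hinge [([304, 218, 107, 78], 0.63), ([320, 243, 60, 20], 0.49)]
tip_box_blue [([168, 236, 46, 31], 0.76)]
bottle_small []
{'time_s': 1.1, 'joint_positions': array([ 1.05472067e+00,  3.80576121e-01,  1.29740815e+00,  1.29145473e-05,
        1.46359521e+00, -2.15281351e-01]), 'qvel': array([ 0.00123221, -0.00083324,  0.0011931 , -0.00032035,  0.00038437,
        0.00020277]), 'tau': array([-1.97433044e-03, -4.37809539e+01, -2.24726665e+01,  7.13335094e-02,
        3.15066415e-02, -5.77281412e-05]), 'position': array([0.16293181, 0.5252899 , 0.23875848]), 'orientation': array([-3.63993414e-06,  1.49831497e-01,  9.88711547e-01,  8.44822929e-06]), 'ft_force': array([-0.12208427,  0.34862073, -1.50766528]), 'wrist_torque': array([0.01634391, 0.03611175, 0.04629826]), 'grasp_force': 0.0, 'gripper_width': 0.9971714901467627}
```

```bash
python3 -c "
import cv2,numpy as np
a=cv2.imread('pics/s0.png');b=cv2.imread('pics/t0.png')
cv2.imwrite('pics/c0.png',cv2.resize(a[130:280,255:415],None,fx=4,fy=4,interpolation=2)[:600])
cv2.imwrite('pics/c1.png',cv2.resize(b[165:285,235:385],None,fx=5,fy=5,interpolation=2))
cv2.imwrite('pics/c2.png',np.hstack([a,b])[:,::1] if 0 else cv2.resize(np.hstack([a,b]),(800,300)))
"
```

```text
(no output)
```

View pics/c0.png

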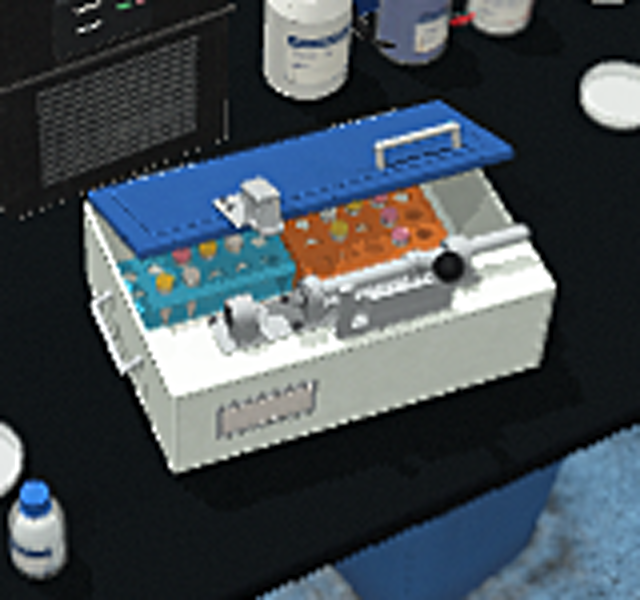

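View pics/c1.png

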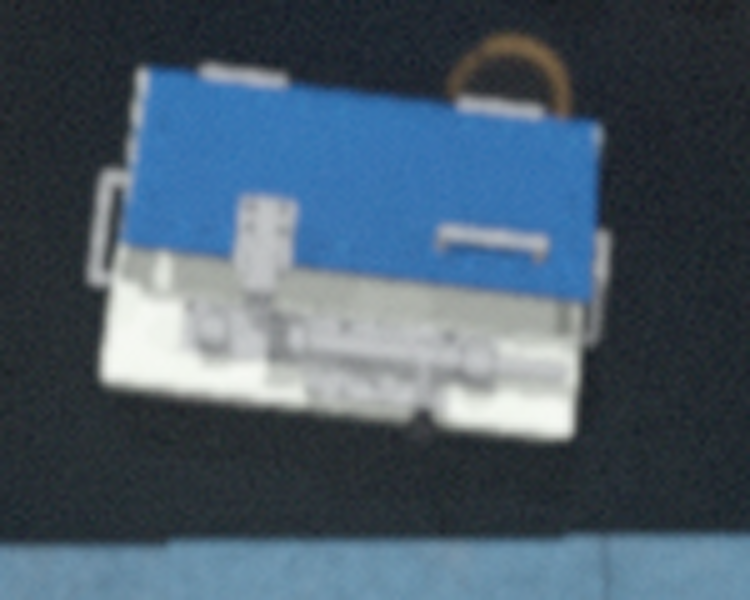

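View pics/c2.png

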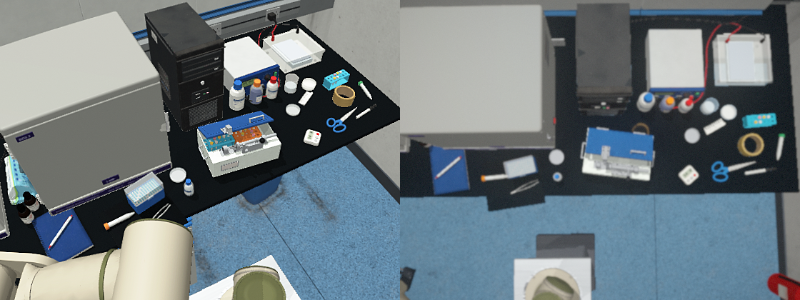

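The chest stands right of centre with its lid partly open: eye at c0 (262,205), black ball at (448,265), keep in front of the bar. No large bystanders nearby except the bottle to the left. Next I fit the chest pose and the lid angle.

```bash
cat >> h.py <<'E'
def C2W(p,P):  # chest(mm)->world
    c,s=np.cos(p[2]),np.sin(p[2]);P=np.atleast_2d(P)/1000.
    return np.c_[p[0]+c*P[:,0]-s*P[:,1],p[1]+s*P[:,0]+c*P[:,1],P[:,2]]
def lidpt(a,r,y,h=0): # on lid: r from hinge, outer face 8 above hinge z88
    return [88-r*np.cos(a)+(8+h)*np.sin(a),y,88+r*np.sin(a)+(8+h)*np.cos(a)]
def knobpt(th,tu): 
    a=.75+tu;return [-56-62*np.sin(a),-50+th,110+62*np.cos(a)]
E
python3 - <<'E'
from h import *
from scipy.optimize import least_squares
S=bot.camera_info('scene');T=bot.camera_info('top')
s=lambda u,v:np.array([255+u/4-.4,130+v/4-.4]);t=lambda u,v:np.array([235+u/5-.4,165+v/5-.4])
obs=[(T,t(102,384),[-90,135,90]),(T,t(575,438),[-90,-135,90]),(S,s(170,402),[-90,135,90]),(S,s(556,288),[-90,-135,90]),(S,s(176,472),[-90,135,0]),(S,s(545,366),[-90,-135,0]),(S,s(86,195),[88,135,90])]
L=[(T,t(122,244),130),(T,t(600,300),-130),(S,s(138,252),130),(S,s(514,155),-130)]
kb=[(S,s(448,265))]
def f(q):
    r=[proj(c,C2W(q,P))[0]-o for c,o,P in obs]
    r+=[proj(c,C2W(q,lidpt(q[3],121,y)))[0]-o for c,o,y in L]
    r+=[proj(S,C2W(q,knobpt(q[4],0)))[0]-kb[0][1]]
    return np.concatenate(r)
r=least_squares(f,[.45,-.2,0,.3,0],loss='soft_l1');print(r.x,np.round(f(r.x).reshape(-1,2),1).tolist())
np.save('p.npy',r.x)
q=r.x
for n,P in dict(edge=lidpt(q[3],121,0),edge0=lidpt(0,121,0),knob=knobpt(0,0),keep=[-82,0,124]).items():print(n,C2W(q,P).round(4))
E
```

```text
[ 0.57790875 -0.27730673 -0.13729762  0.44727022  6.1404879 ] [[-0.0, -1.2], [-1.2, -0.2], [1.0, -1.7], [0.7, -0.8], [-0.4, 1.4], [-0.9, 0.8], [-0.0, 1.2], [0.6, 0.1], [-2.1, 0.6], [1.2, -0.0], [0.2, -0.8], [-0.1, -0.2]]
edge [[ 0.5604 -0.2749  0.1475]]
edge0 [[ 0.5452 -0.2728  0.096 ]]
knob [[ 0.4737 -0.3134  0.1554]]
keep [[ 0.4967 -0.2661  0.124 ]]
```

```bash
cat >> h.py <<'E'
def go(P,yaw=None,chest=True,extra=None): # shift in tool axes to chest-frame point P(mm), tool aligned with chest
    q=np.load('p.npy');s=bot.state();o=s['orientation'];R=Ro.from_quat([o[1],o[2],o[3],o[0]])
    X=C2W(q,P)[0] if chest else np.array(P)/1000.
    c,n=np.cos(q[2]),np.sin(q[2])
    T=Ro.from_matrix(np.array([[-c,-n,0],[-n,c,0],[0,0,-1.]]).T)
    if extra is not None:T=T*Ro.from_rotvec(np.radians(extra))
    return (R.inv().apply(X-s['position'])*1000).round(1).tolist(),np.degrees((R.inv()*T).as_rotvec()).round(2).tolist(),X.round(3).tolist()
def where():
    q=np.load('p.npy');s=bot.state();o=s['orientation']
    d=s['position'][:2]-q[:2];c,n=np.cos(q[2]),np.sin(q[2])
    return np.round([(c*d[0]+n*d[1])*1e3,(-n*d[0]+c*d[1])*1e3,s['position'][2]*1e3],1),s['time_s']
E
python3 - <<'E'
from h import *
print(go([-13-150,0,260]),go([-13,0,230]),where())
E
```

```text
([-473.3, -670.1, -21.3], [0.0, -0.0, -9.37], [0.416, -0.255, 0.26]) ([-621.3, -645.7, 8.7], [0.0, -0.0, -9.37], [0.565, -0.276, 0.23]) (array([-520.9,  738.2,  238.8]), 1.1)
```

>>> {"fn": "arm_command", "kwargs": {
  "motion": [-473, -670, -21, 0, 0, -9.4, 0, -473, -670, -21, 0, 0, -9.4, 0, -473, -670, -21, 0, 0, -9.4, 0, -473, -670, -21, 0, 0, -9.4, 0, -473, -670, -21, 0, 0, -9.4, 0, -473, -670, -21, 0, 0, -9.4, 0, -473, -670, -21, 0, 0, -9.4, 0, -473, -670, -21, 0, 0, -9.4, 0, -473, -670, -21, 0, 0, -9.4, 0, -473, -670, -21, 0, 0, -9.4, 0, -473, -670, -21, 0, 0, -9.4, 0, -473, -670, -21, 0, 0, -9.4, 0],
  "force": 20
}}

```text
time_s: 2.6
position: [0.3947, -0.1901, 0.2582]
orientation: [0.0, 0.069, 0.998, -0.0]
ft_force: [0.5, 0.0, 0.3]
gripper_width: 0.005
grasp_force: 0.0
```

```bash
python3 - <<'E'
from h import *
print(go([-13,0,230]),where())
E
```

```text
([-180.4, -61.3, 28.3], [-0.01, 0.04, -0.01], [0.565, -0.276, 0.23]) (array([-193.4,   61.3,  258.2]), 2.6)
```

>>> {"fn": "arm_command", "kwargs": {
  "motion": [-110, -61, -20, 0, 0, 0, 0, -110, -61, -20, 0, 0, 0, 0, -110, -61, -20, 0, 0, 0, 0, -110, -61, -20, 0, 0, 0, 0]
}}

```text
time_s: 3.1
position: [0.4948, -0.2629, 0.2775]
orientation: [-0.0, 0.068, 0.998, 0.0]
ft_force: [0.1, 0.7, 0.1]
gripper_width: 0.005
grasp_force: 0.0
```

```bash
python3 - <<'E'
from h import *
print(where())
ci=bot.camera_info('wrist');snap('wrist','w1.png');q=np.load('p.npy')
for t in('knob','eye','keep_rail','bolt','lid'):
        print(t,[(np.round(r['rect']).astype(int).tolist(),round(r['score'],2)) for r in bot.find_in('wrist',t)[:2]])
for n,P in dict(edge=lidpt(q[3],121,0),knob=knobpt(0,0),keep=[-82,0,124],eye=lidpt(q[3],144,53,14-8),fl=[-90,135,90],fr=[-90,-135,90]).items():print(n,proj(ci,C2W(q,P)).round(0))
E
```

```text
(array([-84.3,   2.9, 277.5]), 3.1)
knob [([228, 195, 182, 53], 0.84)]
eye [([273, 281, 303, 66], 0.75)]
keep_rail [([272, 246, 303, 173], 0.98), ([483, 200, 55, 48], 0.24)]
bolt [([228, 196, 181, 56], 0.95), ([554, 165, 11, 53], 0.46)]
lid [([270, 284, 303, 72], 0.75), ([228, 195, 181, 58], 0.29)]
edge [[274. 270.]]
knob [[209. 183.]]
keep [[274. 191.]]
eye [[339. 259.]]
fl [[415. 174.]]
fr [[134. 174.]]
```

View pics/w1.png

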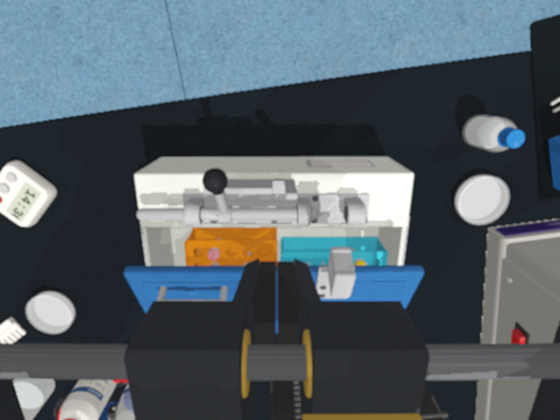

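```bash
python3 - <<'E'
from h import *
ci=bot.camera_info('wrist');s=bot.state();o=s['orientation'];R=Ro.from_quat([o[1],o[2],o[3],o[0]])
print(R.inv().apply(-np.array(ci['R']).T@ci['t']-s['position'])*1000, go([-10,-2,165]))
E
```

```text
[  85.13744231   -1.18547126 -145.82025679] ([-74.4, -5.0, 113.5], [-0.02, 0.03, 0.04], [0.568, -0.278, 0.165])
```

>>> {"fn": "arm_command", "kwargs": {
  "motion": [-74, -5, 40, 0, 0, 0, 0, -74, -5, 90, 0, 0, 0, 0, -74, -5, 113, 0, 0, 0, 0, -74, -5, 123, 0, 0, 0, 0, -74, -5, 133, 0, 0, 0, 0, -74, -5, 143, 0, 0, 0, 0, -74, -5, 151, 0, 0, 0, 0, -74, -5, 159, 0, 0, 0, 0, -74, -5, 166, 0, 0, 0, 0, -74, -5, 172, 0, 0, 0, 0, -74, -5, 177, 0, 0, 0, 0, -74, -5, 180, 0, 0, 0, 0]
}}

```text
time_s: 4.9
position: [0.5677, -0.2782, 0.0975]
orientation: [-0.0, 0.068, 0.998, 0.0]
ft_force: [-2.5, -1.1, 3.2]
gripper_width: 0.003
grasp_force: 1.2
```

```bash
python3 - <<'E'
from h import *
print(where(),bot.state()['ft_force'])
E
```

```text
(array([-10. ,  -2.3,  97.5]), 4.9) [-2.4826548  -1.09397949  3.15573846]
```

>>> {"fn": "arm_command", "kwargs": {
  "motion": [0, 0, 1, 0, 0, 0, 0, 0, 0, 2, 0, 0, 0, 0, 0, 0, 3, 0, 0, 0, 0, 0, 0, 3, 0, 0, 0, 0]
}}

```text
time_s: 5.4
position: [0.5678, -0.2782, 0.0964]
orientation: [0.0, 0.068, 0.998, -0.0]
ft_force: [-4.8, 0.8, 10.9]
gripper_width: 0.005
grasp_force: 5.5
```

>>> {"fn": "arm_command", "kwargs": {
  "motion": [0, 0, 1.5, 0, 0, 0, 0, 0, 0, 1.5, 0, 0, 0, 0]
}}

```text
time_s: 5.65
position: [0.5679, -0.2782, 0.0963]
orientation: [0.001, 0.068, 0.998, -0.001]
ft_force: [-8.1, 3.5, 21.4]
gripper_width: 0.001
grasp_force: 10.3
```

>>> {"fn": "arm_command", "kwargs": {
  "motion": [0, 0, -30, 0, 0, 0, 0, 20, 0, -90, 0, 0, 0, 0, 40, 0, -140, 0, 0, 0, 0, 40, 0, -140, 0, 0, 0, 0, 40, 0, -140, 0, 0, 0, 0]
}}

```text
time_s: 6.28
position: [0.5281, -0.2727, 0.2325]
orientation: [-0.0, 0.068, 0.998, 0.0]
ft_force: [-0.5, 0.1, 0.1]
gripper_width: 0.001
grasp_force: 0.0
```

```bash
python3 - <<'E'
from h import *
print(where(),bot.state()['ft_force'])
ci=bot.camera_info('wrist');im=snap('wrist');q=np.load('p.npy')
cv2.imwrite('pics/w2.png',cv2.resize(im[130:310,150:390],None,fx=3.3,fy=3.3,interpolation=2)[:,:,::-1])
for n,P in dict(edge=lidpt(0,121,0),edgeR=lidpt(0,121,-130),knob=knobpt(5,0),keep=[-82,0,124],eye=[-56,53,110],fl=[-90,135,90],fr=[-90,-135,90]).items():print(n,((proj(ci,C2W(q,P))-[150,130])*3.3).round(0))
E
```

```text
(array([-50. ,  -2.2, 232.5]), 6.275) [-0.50747407  0.13680132  0.05886175]
edge [[429. 276.]]
edgeR [[-79. 277.]]
knob [[197.  59.]]
keep [[432. 110.]]
eye [[653. 205.]]
fl [[979.  49.]]
fr [[-120.   50.]]
```

View pics/w2.png

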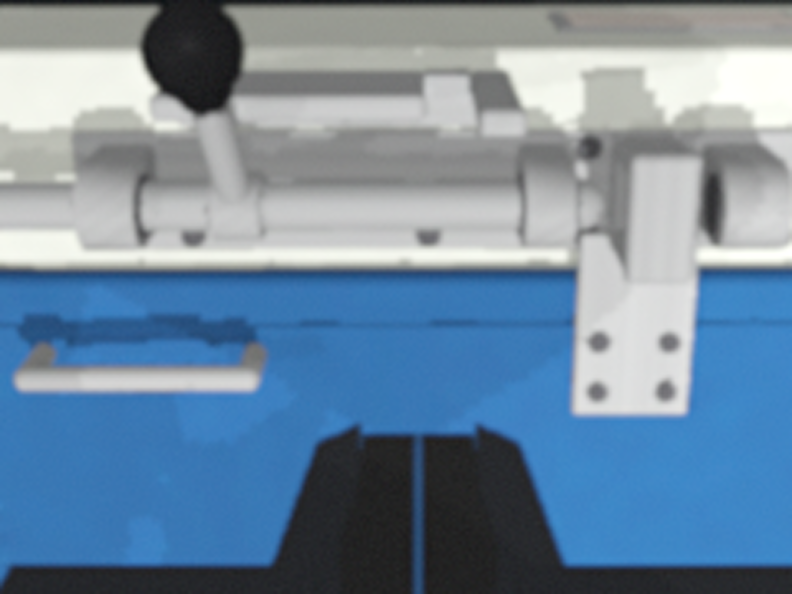

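The lid is shut. The ball is at (193,55), so the throw is about 4 mm. In the keep, the notch spans columns 425–473 and the horn 480–523, so I expect the stop near a throw of 55 mm. Next I grip the ball.

```bash
python3 - <<'E'
from h import *
print(go([-100,-46,139]))
E
```

```text
([49.8, -44.0, 92.9], [0.08, -0.11, 0.04], [0.473, -0.309, 0.139])
```

>>> {"fn": "arm_command", "kwargs": {
  "motion": [50, -44, 0, 0, 0, 0, 55, 50, -44, 0, 0, 0, 0, 55, 50, -44, 20, 0, 0, 0, 55, 50, -44, 40, 0, 0, 0, 55, 50, -44, 65, 0, 0, 0, 55, 50, -44, 93, 0, 0, 0, 55, 50, -44, 93, 0, 0, 0, 55]
}}

```text
time_s: 7.2
position: [0.4723, -0.3085, 0.1378]
orientation: [-0.002, 0.068, 0.998, 0.002]
ft_force: [-0.2, 0.1, 0.7]
gripper_width: 0.625
grasp_force: 0.0
```

```bash
python3 - <<'E'
from h import *
print(where(),bot.state()['ft_force'],bot.state()['gripper_width'])
ci=bot.camera_info('wrist');im=snap('wrist');q=np.load('p.npy')
cv2.imwrite('pics/w3.png',im[:,:,::-1])
print(proj(ci,C2W(q,[knobpt(4.3,0),[-82,0,124]])))
E
```

```text
(array([-100.3,  -45.3,  137.8]), 7.2) [-0.16119149  0.07426994  0.66974958] 0.6249363420676267
[[278.44859943 304.88559449]
 [365.7929449  296.5702178 ]]
```

View pics/w3.png

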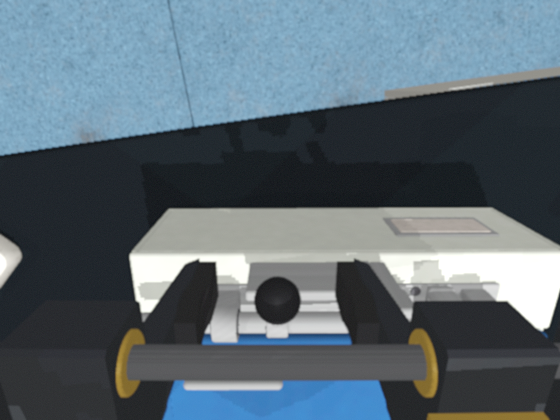

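The ball at (278,300) sits centred between the open fingers, so I close gently.

>>> {"fn": "arm_command", "kwargs": {
  "motion": [0, 0, 0, 0, 0, 0, 15, 0, 0, 0, 0, 0, 0, 15, 0, 0, 0, 0, 0, 0, 15, 0, 0, 0, 0, 0, 0, 15, 0, 0, 0, 0, 0, 0, 15],
  "force": 5
}}

```text
time_s: 7.88
position: [0.4726, -0.3094, 0.1406]
orientation: [-0.0, 0.068, 0.998, 0.0]
ft_force: [-0.9, 2.1, 1.6]
gripper_width: 0.214
grasp_force: 5.0
```

>>> {"fn": "arm_command", "kwargs": {
  "motion": [0, 4, 0, 0, 0, 0, 15, 0, 9, 0, 0, 0, 0, 15, 0, 14, 0, 0, 0, 0, 15, 0, 19, 0, 0, 0, 0, 15, 0, 24, 0, 0, 0, 0, 15, 0, 29, 0, 0, 0, 0, 15, 0, 33, 0, 0, 0, 0, 15, 0, 36, 0, 0, 0, 0, 15, 0, 38, 0, 0, 0, 0, 15, 0, 39, 0, 0, 0, 0, 15]
}}

```text
time_s: 9.12
position: [0.4779, -0.2708, 0.1405]
orientation: [-0.0, 0.068, 0.998, 0.0]
ft_force: [-4.8, -1.5, 4.5]
gripper_width: 0.221
grasp_force: 5.0
```

```bash
python3 - <<'E'
from h import *
print(where(),bot.state()['ft_force'],bot.state()['gripper_width'])
E
```

```text
(array([-100. ,   -7.3,  140.5]), 9.125) [-4.80811647 -1.54284312  4.45326281] 0.2213121571972454
```

>>> {"fn": "arm_command", "kwargs": {
  "motion": [0.7, 1, -0.7, 0, 0, 0, 15, 0.7, 3, -0.7, 0, 0, 0, 15, 0.7, 5, -0.7, 0, 0, 0, 15, 0.7, 6.5, -0.7, 0, 0, 0, 15]
}}

```text
time_s: 9.62
position: [0.4785, -0.2643, 0.1408]
orientation: [0.0, 0.068, 0.998, 0.0]
ft_force: [3.5, -4.8, -5.1]
gripper_width: 0.22
grasp_force: 5.0
```

>>> {"fn": "arm_command", "kwargs": {
  "motion": [0, 0.5, 0, 0, 0, 0, 15, 0, 1, 0, 0, 0, 0, 15, 0, 1.5, 0, 0, 0, 0, 15]
}}

```text
time_s: 10.0
position: [0.4787, -0.2628, 0.1408]
orientation: [0.0, 0.068, 0.998, 0.0]
ft_force: [3.9, -2.9, -6.0]
gripper_width: 0.22
grasp_force: 5.0
```

>>> {"fn": "arm_command", "kwargs": {
  "motion": [0, 0.5, 0, 0, 0, 0, 15, 0, 1, 0, 0, 0, 0, 15, 0, 1.5, 0, 0, 0, 0, 15]
}}

```text
time_s: 10.38
position: [0.4789, -0.2613, 0.1408]
orientation: [0.0, 0.068, 0.998, 0.0]
ft_force: [3.0, -2.9, -7.2]
gripper_width: 0.219
grasp_force: 5.0
```

>>> {"fn": "arm_command", "kwargs": {
  "motion": [-0.3, 0.5, 0.4, 0, 0, 0, 15, -0.3, 1, 0.4, 0, 0, 0, 15]
}}

```text
time_s: 10.62
position: [0.479, -0.2604, 0.1407]
orientation: [0.0, 0.068, 0.998, -0.0]
ft_force: [1.9, -2.2, -3.5]
gripper_width: 0.217
grasp_force: 5.0
```

>>> {"fn": "arm_command", "kwargs": {
  "motion": [0, 0.4, 0, 0, 0, 0, 15, 0, 0.8, 0, 0, 0, 0, 15]
}}

```text
time_s: 10.88
position: [0.4791, -0.2597, 0.1408]
orientation: [0.0, 0.068, 0.998, -0.0]
ft_force: [2.5, -4.1, -3.3]
gripper_width: 0.217
grasp_force: 5.0
```

>>> {"fn": "arm_command", "kwargs": {
  "motion": [0, 0.4, 0, 0, 0, 0, 15, 0, 0.8, 0, 0, 0, 0, 15]
}}

```text
time_s: 11.12
position: [0.4792, -0.259, 0.1408]
orientation: [0.0, 0.068, 0.998, -0.0]
ft_force: [3.0, -3.4, -3.6]
gripper_width: 0.22
grasp_force: 5.0
```

Throw is now about 54.8 mm with no stop yet, so I keep feeling.

>>> {"fn": "arm_command", "kwargs": {
  "motion": [0, 0.4, 0, 0, 0, 0, 15, 0, 0.8, 0, 0, 0, 0, 15]
}}

```text
time_s: 11.38
position: [0.4793, -0.2581, 0.1408]
orientation: [0.0, 0.068, 0.998, -0.0]
ft_force: [3.7, -3.7, -3.3]
gripper_width: 0.215
grasp_force: 5.0
```

>>> {"fn": "arm_command", "kwargs": {
  "motion": [0, 0.3, 0, 0, 0, 0, 15, 0, 0.6, 0, 0, 0, 0, 15]
}}

```text
time_s: 11.62
position: [0.4794, -0.2575, 0.1408]
orientation: [0.0, 0.068, 0.998, -0.0]
ft_force: [3.0, -3.3, -3.8]
gripper_width: 0.219
grasp_force: 5.0
```

```bash
python3 - <<'E'
from h import *
print(where(),bot.state()['ft_force'])
E
```

```text
(array([-100.3,    6.1,  140.8]), 11.625) [ 2.9930942  -3.31537285 -3.83299051]
```

>>> {"fn": "arm_command", "kwargs": {
  "motion": [0, 0.4, 0, 0, 0, 0, 15, 0, 0.8, 0, 0, 0, 0, 15]
}}

```text
time_s: 11.88
position: [0.4795, -0.257, 0.1408]
orientation: [0.0, 0.068, 0.998, -0.0]
ft_force: [2.7, -5.1, -4.0]
gripper_width: 0.219
grasp_force: 5.0
```

>>> {"fn": "arm_command", "kwargs": {
  "motion": [0, 0.4, 0, 0, 0, 0, 15, 0, 0.8, 0, 0, 0, 0, 15]
}}

```text
time_s: 12.12
position: [0.4795, -0.2568, 0.1408]
orientation: [0.0, 0.068, 0.998, -0.001]
ft_force: [1.6, -9.4, -4.4]
gripper_width: 0.218
grasp_force: 5.0
```

```bash
python3 - <<'E'
from h import *
print(where(),bot.state()['ft_force'])
ci=bot.camera_info('wrist');im=snap('wrist')
cv2.imwrite('pics/w4.png',cv2.resize(im[180:380,160:420],None,fx=3,fy=3,interpolation=2)[:,:,::-1])
E
```

```text
(array([-100.3,    6.8,  140.8]), 12.125) [ 1.62351604 -9.3853581  -4.43516961]
```

View pics/w4.png

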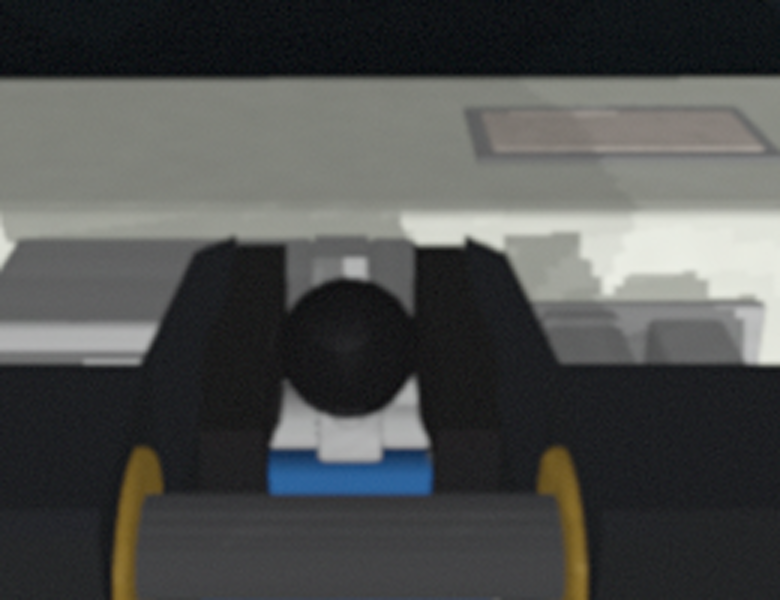

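The stop is met at about y 6.7 (throw ≈ 56.7 mm). I back off about 1.2 mm, lighten the grip to 3 N and start down gently.

>>> {"fn": "arm_command", "kwargs": {
  "motion": [0, -1.2, 0.2, 0, 0, 0, 15, 0, -2.2, 0.3, 0, 0, 0, 15, 0, -2.2, 0.3, 0, 0, 0, 15],
  "force": 3
}}

```text
time_s: 12.55
position: [0.479, -0.2574, 0.1404]
orientation: [-0.0, 0.068, 0.998, 0.001]
ft_force: [2.1, 2.3, 0.5]
gripper_width: 0.216
grasp_force: 3.0
```

```bash
python3 - <<'E'
from h import *
print(where(),bot.state()['ft_force'])
E
```

```text
(array([-100.7,    6.2,  140.4]), 12.55) [2.09444284 2.28083081 0.53663461]
```

>>> {"fn": "arm_command", "kwargs": {
  "motion": [0, -0.9, 0, 0, 0, 0, 15, 0, -0.9, 0, 0, 0, 0, 15]
}}

```text
time_s: 12.8
position: [0.4789, -0.2587, 0.1404]
orientation: [-0.0, 0.068, 0.998, 0.0]
ft_force: [-0.3, 3.1, -0.5]
gripper_width: 0.217
grasp_force: 3.0
```

>>> {"fn": "arm_command", "kwargs": {
  "motion": [1.1, 0, 1.1, 0, 0, 0, 15, 2.2, 0, 2.2, 0, 0, 0, 15, 3.3, 0, 3.3, 0, 0, 0, 15, 4.3, 0, 4.4, 0, 0, 0, 15]
}}

```text
time_s: 13.3
position: [0.4749, -0.2585, 0.136]
orientation: [0.0, 0.068, 0.998, -0.0]
ft_force: [1.0, 3.0, -0.0]
gripper_width: 0.22
grasp_force: 3.0
```

>>> {"fn": "arm_command", "kwargs": {
  "motion": [0.8, 0, 0.9, 0, 0, 0, 15, 1.5, 0, 1.8, 0, 0, 0, 15]
}}

```text
time_s: 13.55
position: [0.4734, -0.2583, 0.1342]
orientation: [0.0, 0.068, 0.998, -0.0]
ft_force: [0.9, 3.1, -0.7]
gripper_width: 0.221
grasp_force: 3.0
```

>>> {"fn": "arm_command", "kwargs": {
  "motion": [0.8, 0, 1, 0, 0, 0, 15, 1.5, 0, 2, 0, 0, 0, 15]
}}

```text
time_s: 13.8
position: [0.4719, -0.2581, 0.1322]
orientation: [0.0, 0.068, 0.998, -0.0]
ft_force: [0.7, 2.3, 0.5]
gripper_width: 0.222
grasp_force: 3.0
```

>>> {"fn": "arm_command", "kwargs": {
  "motion": [1.5, 0, 2, 0, 0, 0, 15, 2.9, 0, 4, 0, 0, 0, 15, 4.2, 0, 6.1, 0, 0, 0, 15]
}}

```text
time_s: 14.18
position: [0.4678, -0.2575, 0.126]
orientation: [0.0, 0.068, 0.998, -0.0]
ft_force: [2.7, 2.5, -0.5]
gripper_width: 0.222
grasp_force: 3.0
```

>>> {"fn": "arm_command", "kwargs": {
  "motion": [1.5, 0, 2.7, 0, 0, 0, 15, 2.8, 0, 5.5, 0, 0, 0, 15, 4, 0, 8.4, 0, 0, 0, 15, 5.1, 0, 11.3, 0, 0, 0, 15]
}}

```text
time_s: 14.68
position: [0.4626, -0.2568, 0.1147]
orientation: [0.0, 0.068, 0.998, -0.0]
ft_force: [1.6, 2.5, 0.0]
gripper_width: 0.22
grasp_force: 3.0
```

>>> {"fn": "arm_command", "kwargs": {
  "motion": [0.8, 0, 3, 0, 0, 0, 15, 1.6, 0, 6, 0, 0, 0, 15, 2.2, 0, 9, 0, 0, 0, 15, 2.7, 0, 12.1, 0, 0, 0, 15]
}}

```text
time_s: 15.18
position: [0.46, -0.2564, 0.1026]
orientation: [0.0, 0.068, 0.998, -0.0]
ft_force: [0.9, 1.7, 0.5]
gripper_width: 0.221
grasp_force: 3.0
```

>>> {"fn": "arm_command", "kwargs": {
  "motion": [0.2, 0, 1.5, 0, 0, 0, 15, 0.3, 0, 3, 0, 0, 0, 15, 0.4, 0, 4.5, 0, 0, 0, 15, 0.4, 0, 5.5, 0, 0, 0, 15]
}}

```text
time_s: 15.68
position: [0.4596, -0.2564, 0.0974]
orientation: [0.0, 0.068, 0.998, -0.0]
ft_force: [0.9, 2.4, 4.8]
gripper_width: 0.22
grasp_force: 3.0
```

>>> {"fn": "arm_command", "kwargs": {
  "motion": [0, 0, 0.4, 0, 0, 0, 15, 0, 0, 0.8, 0, 0, 0, 15]
}}

```text
time_s: 15.92
position: [0.4596, -0.2564, 0.0967]
orientation: [0.0, 0.068, 0.998, -0.0]
ft_force: [0.5, 2.0, 4.3]
gripper_width: 0.224
grasp_force: 3.0
```

The stop is reached at 43 mm of drop, which matches a turn of 0.80. I release and withdraw upward.

>>> {"fn": "arm_command", "kwargs": {
  "motion": [0, 0, 0, 0, 0, 0, 50, 0, 0, 0, 0, 0, 0, 50, 0, 0, 0, 0, 0, 0, 50, 0, 0, 0, 0, 0, 0, 50, 0, 0, -30, 0, 0, 0, 50, 10, 0, -70, 0, 0, 0, 50, 30, 0, -120, 0, 0, 0, 50, 30, 0, -120, 0, 0, 0, 50, 30, 0, -120, 0, 0, 0, 50]
}}

```text
time_s: 17.05
position: [0.4298, -0.2521, 0.2158]
orientation: [-0.0, 0.068, 0.998, 0.0]
ft_force: [-0.2, 0.1, -0.5]
gripper_width: 0.57
grasp_force: 0.0
```

```bash
python3 - <<'E'
from h import *
print(where(),bot.state()['ft_force'])
ci=bot.camera_info('wrist');im=snap('wrist','w5.png');q=np.load('p.npy')
print(proj(ci,C2W(q,[knobpt(55,.8),knobpt(55,.65),knobpt(55,.1)])))
E
```

```text
(array([-150.2,    4.7,  215.8]), 17.05) [-0.22159952  0.09200954 -0.45544521]
[[278.1140564  246.45600141]
 [278.18430586 252.81438538]
 [278.42411554 291.89088041]]
```

View pics/w5.png

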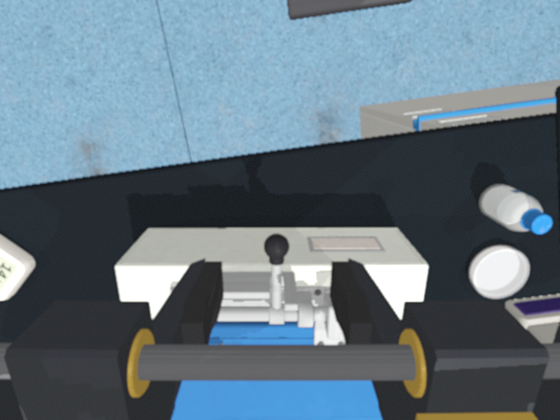

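The ball sits at (277,248), close to the predicted (278,246) for a turn of 0.80. The lid is shut and the arm lies in the notch, so I hand in.

```bash
python3 -c "
from plant import bot
print(bot.hand_in())"
```

```text
the job is handed in; nothing more can be done
None
```

The tube chest is closed and handed in: the lid is pressed shut, the bolt is thrown about 55 mm through the eye, the handle is fully down in the notch, and the gripper is clear of everything; the hand-in gave no verdict.

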